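# Comb the chopsticks straight on the drying board

### The job

Straighten the three scattered chopsticks with the comb rake, so that they lie on the drying board as three separate parallel rows along the board's length. The rake is parked under the little shelf: draw it out by its long handle, let it stand free on the worktop in front of the shelf, then take it again by its upright grip and comb with it. Never touch the chopsticks with the gripper, leave the salt shaker, the spice jar and the pepper mill where they are, and at the end stand the rake on its teeth on the worktop, off the board, and let go.

Things in the scene. Friction and masses are not known exactly. Their poses are not given: they have to be found in the camera images.
- comb: dark wooden comb rake, stands loose on its teeth, 0.25 kg. Origin: underside of the teeth below the head's centre; z up. Head plate 90 mm (x) by 180 mm (y), height 22 to 32 mm. Flat long handle 20 mm wide (y), height 22 to 34 mm, from the head to x = -170 mm. Square upright grip 24 x 24 mm on the head's centre, height 32 to 85 mm. Comb by moving it to its own -x, handle first
- comb_mouth (a point): point of the rake at the front of its teeth: rake x -42 mm, y 0, underside of the teeth. The 23 mm tall teeth form three lanes along x, centred at rake y -56, 0, 56 mm; between and outside them 5 mm wide noses stand here at y -84, -28, 28, 84 mm. From here the lanes narrow like funnels to rake x 0, then run straight, 12 mm wide, to x 45 mm, open at the back
- comb_grip (a point): point on the upright grip of the rake, on its axis, 64 mm above the teeth's underside; axes as the rake's
- comb_tail (a point): point in the long handle of the rake, 145 mm from the upright grip towards the handle's end (25 mm from the end), 28 mm above the teeth's underside
- board: fixed wooden drying board, 300 mm long (x), 200 mm wide (y), 10 mm thick; origin: centre of its underside on the worktop. At its -x end a ledge across it (x -150 to -138 mm) rises 12 mm above its top. Rows run along its x, which lies across the robot's view, ledge at the right
- stick_1: short light wooden chopstick, 144 mm along x (-72 to 72), 8 mm wide, 6 mm thick, 12 g, a little thinner at +x; origin: middle of its underside. Starts on the board, its middle in one of three places (one stick in each, board y about -56, 0, 56 mm), 35 to 57 mm off the board's centre towards the ledge, askew by 0.15 to 0.22 rad either way
- stick_2: second chopstick, the same as stick_1
- stick_3: third chopstick, the same as stick_1
- riser: fixed little light wooden shelf on the worktop, 160 mm deep (x), 280 mm wide (y), 120 mm high, roof and side walls 16 mm thick, open at front (-x) and back; origin: centre of its footprint on the worktop. The rake starts under it, upright grip about 45 mm behind the roof's front edge, long handle sticking out to the front
- salt_shaker: salt shaker, 44 mm wide, 90 mm high, on the riser; leave alone
- spice_jar: spice jar, 41 mm wide, 105 mm high, on the riser; leave alone
- pepper_mill: wooden pepper mill, 58 mm wide, 170 mm high, on the worktop left of the work; leave alone

How it is judged:
On the way, in this order (a step that is already met when the one before it is completed fails the run):
1. the rake stands free on the worktop, let go, its upright grip at least 20 mm out in front of the riser's roof (x of comb_grip in the frame of riser below -0.1 m and height (world z) of comb below 0.006 m and angle between comb's own z axis and vertical below 0.1 rad and contact force between each of the arm, the fingers and comb below 0.1 N), for 0.2 s.
2. the rake is held by its upright grip (contact force between the fingers and comb above 1 N and distance between the grasp point and comb_grip below 0.045 m), for 0.2 s.
At the end, for the whole second after the job is handed in: All three chopsticks lie at rest on the board, each within 0.1 rad (about 6 degrees) of the board's length, any two rows at least 25 mm apart sideways; the rake stands upright on its teeth on the worktop, not on or against the board, at rest (angle between the x axis of each of stick_1, stick_2, stick_3 and the x axis of board, either way round below 0.1 rad and (y of stick_1 in the frame of stick_2 above 0.025 m or y of stick_1 in the frame of stick_2 below -0.025 m) and (y of stick_1 in the frame of stick_3 above 0.025 m or y of stick_1 in the frame of stick_3 below -0.025 m) and (y of stick_2 in the frame of stick_3 above 0.025 m or y of stick_2 in the frame of stick_3 below -0.025 m) and contact force between each of stick_1, stick_2, stick_3 and board above 0.02 N and height (world z) of stick_1 between 0.005 and 0.02 m and height (world z) of stick_2 between 0.005 and 0.02 m and height (world z) of stick_3 between 0.005 and 0.02 m and linear speed of each of stick_1, stick_2, stick_3, comb below 0.02 m/s and height (world z) of comb between -0.006 and 0.006 m and angle between comb's own z axis and vertical below 0.1 rad and contact force between comb and board below 0.1 N); the robot touches nothing.
It fails at once if the gripper or arm touches a chopstick (contact force between any of the fingers, the arm and stick_1 above 0.3 N or contact force between any of the fingers, the arm and stick_2 above 0.3 N or contact force between any of the fingers, the arm and stick_3 above 0.3 N).
It fails at once if the salt shaker, spice jar or pepper mill is moved by more than 30 mm (distance of any of salt_shaker, spice_jar, pepper_mill from where it was at the start of the episode above 0.03 m).
It also fails if it takes over 64 s, if anything falls off the work surface, if the arm or the gripper's body presses on something with over 40 N, if the wrist force passes 120 N, or if a joint passes its speed limit or range.

### The arm

A 6-joint arm with a two-finger parallel gripper is mounted at the origin on a cart in front of the work surface, level with it; the furniture and walls round the work are solid. World frame = base frame: x ahead of the robot, y to its left, z up, the work surface at z = 0. Lengths are in m, angles in rad, forces in N, time in s.
With the tool pointing down it reaches from about 0.3 to 0.95 m from the base axis. Payload 3.1 kg.
Tool frame: the origin (TCP) lies midway between the tips of the shut fingers; the grasp point (between the pads) lies 19 mm behind it; z points along the fingers, y is the line along which they close (so a half turn about z gives the same grasp; the last joint's range is limited). The gripper opens to 85 mm and grips with 20 to 120 N. Pads are 22 mm wide; open, the fingers measure 114 mm over their backs; the gripper's body (76 mm by 85 mm) begins 54 mm behind the grasp point. The pads swing forward as they close: fully open they stand 13 mm farther back than shut.
Start: joints at [-1.276, 0.308, 1.634, -0, 1.2, -0.07], TCP at [0.223, -0.584, 0.231] pointing down, gripper open.
Joint ranges: [-3.06, 3.06], [-0.79, 1.96], [0.05, 2.63], [-1.19, 4.34], [0.05, 2.64], [-2.94, 2.94]. Speed limits (rad/s): [2.79, 2.79, 3.14, 3.14, 3.14, 3.14].

### API

Orientations are given as a rotation vector (axis times angle).
In Python, from rig import get_state, read_camera, job_done gives the robot as it stands.
- The arm moves only by the tool carry_out, never from a script. Its argument "plan" is one flat list of numbers, 7 for each row, row after row: the shift along the tool's x, y, z in m, then the turn, a rotation vector about the tool's x, y, z in rad, then the opening, from -1 (shut) to 1 (fully open), so that 0 is half open. A call has 1 to 5 rows; each row is the pose to reach, as a shift and turn from the pose commanded when the call began, along the tool's axes at that moment; what a row does not reach only later rows make up. A row lasts 1/8 s, in which the tool goes at most 62.5 mm and 10.7 degrees, less where a joint would pass 70% of its speed; a pose out of reach is approached as far as the arm can. A call with a gripper value outside its range is refused whole. The fingers move at their own pace and stop on an object; "force" is the grip in N (left out, the last holds). Time passes only in rows, so rows that repeat a pose let the fingers close. It gives the time, the measured TCP pose, the force, the opening and the grip force at its end, in the units of the state.
- get_state(): the state, without advancing time (a new reading comes with each control period).
- read_camera(name): name is "scene" or "top" or "wrist"; returns a dict with "frame" (420x560x3 uint8, red, green, blue), "intrinsics" (3x3 intrinsics, pixels), "position" and "rotation" of the camera in the world. Camera axes: x right, y down, z forward; pixel columns grow to the right and rows downward; lengths in m; the calibration is good to about 2 mm. A picture is of the moment at which its call begins. There is no depth.
- job_done(): hands the job in; it is judged then, once.
The state is a dict: "time": time; "qpos": joint angles; "joint_velocities": joint speeds; "tau": joint torques, N m; "tcp_pos": TCP position; "tool_rot": TCP orientation; "contact_force": force on the tool from outside, world axes, zero at the start; "wrist_torque": the same for the moment, N m; "gripper_width": finger opening in m; "grip_force": force on a finger pad.
Only numpy, scipy, OpenCV 4.12 (cv2) and the standard library are available. Lean on these libraries where they do the work, as an engineer would, in place of code of your own. Each camera call takes 0.05 s, during which the arm holds its last target. There are 200 camera calls.

## Working session

There is one attempt and no reset: what is moved stays moved. The work goes in short steps, Python scripts to look and compute and a tool call to move; the robot and the scene stay as the last step left them, time stands still between calls to the robot, and variables do not carry over. Pictures are saved under pics/ and viewed, at most 10 in all, crops included, and the job is handed in when it is done.

Besides the shell and the picture viewer there is one more tool, called after "Request:" in YAML: its name, and indented under it one key for each argument. carry_out: Moves the arm, as the interface text tells. Its arguments: {"type":"object","properties":{"plan":{"type":"array","items":{"type":"number"}},"force":{"type":"number"}},"required":["plan"]}

```bash
mkdir -p pics; ls; cat > h.py <<'E'
import numpy as np,cv2
from rig import get_state,read_camera,job_done
from scipy.spatial.transform import Rotation as R
def snap(n,f):
    c=read_camera(n); cv2.imwrite(f,c["frame"][:,:,::-1]); return c
def ray(c,u,v,z):
    K=np.array(c["intrinsics"]);Rm=np.array(c["rotation"]);p=np.array(c["position"])
    if Rm.shape!=(3,3): Rm=R.from_rotvec(Rm).as_matrix()
    d=Rm@np.linalg.inv(K)@np.array([u,v,1.]); return p+d*(z-p[2])/d[2]
def proj(c,X):
    K=np.array(c["intrinsics"]);Rm=np.array(c["rotation"]);p=np.array(c["position"])
    if Rm.shape!=(3,3): Rm=R.from_rotvec(Rm).as_matrix()
    q=K@Rm.T@(np.array(X)-p); return q[:2]/q[2]
E
python3 - <<'E'
from h import *
import pickle
s=get_state(); print(s["time"],s["tcp_pos"],s["tool_rot"],s["gripper_width"])
a=snap("top","pics/top.png");b=snap("scene","pics/scene.png")
for n,c in(("top",a),("scene",b)):
    pickle.dump(c,open(n+".pkl","wb")); print(c["position"],c["rotation"],c["intrinsics"])
E
```

```text
pics
0.0 [ 0.22270804 -0.5831021   0.23005591] [-3.08726016e+00 -5.69483380e-01  4.33882305e-04] 0.08523130514076627
[0.3683403  0.24363585 0.9545702 ] [-2.10810641  2.10911103 -0.15602589] [[407.80625703   0.         283.82302457]
 [  0.         407.80625703 210.23386974]
 [  0.           0.           1.        ]]
[-0.03551704  0.91064564  0.72943258] [-0.92791066  2.37128564 -1.22989654] [[482.9898634    0.         292.2530975 ]
 [  0.         482.9898634  215.50479077]
 [  0.           0.           1.        ]]
```

View pics/top.png

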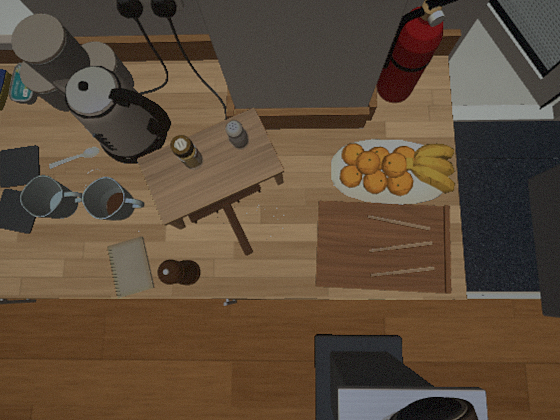

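View pics/scene.png

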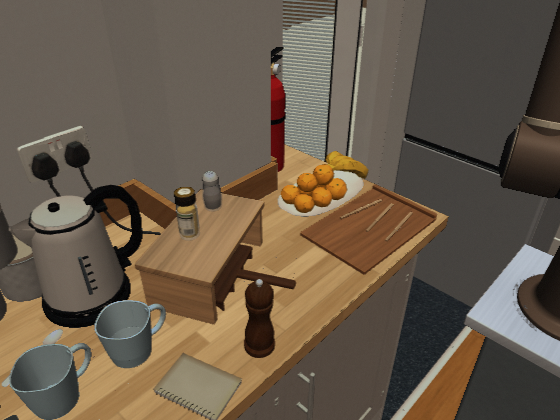

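The top view shows the riser rotated, with its roof corners near (140,165), (257,110), (283,172), (167,226). The rake handle runs from about (230,205) to (249,252). The board spans (316,201)–(450,292), ledge on the right, with the sticks at about (400,222), (400,246) and (403,271).

```bash
python3 - <<'E'
from h import *
import pickle
c=pickle.load(open("top.pkl","rb"));I=c["frame"][:,:,::-1]
A=cv2.resize(I[185:300,190:290],None,fx=4,fy=4,interpolation=3);B=cv2.resize(I[185:300,310:460],None,fx=2.6,fy=4,interpolation=3)
cv2.imwrite("pics/crop.png",np.hstack([A,B]))
for n,u,v,z in[("r0",140,165,.12),("r1",257,110,.12),("r2",283,172,.12),("r3",167,226,.12),("h0",230,205,.034),("h1",249,252,.034),("b0",317,201,.01),("b1",450,206,.022),("b2",449,293,.022),("b3",316,288,.01),("tableedge",270,298,0),("mill",173,272,.1)]: print(n,ray(c,u,v,z).round(3))
E
```

```text
r0 [0.624 0.585 0.12 ]
r1 [0.747 0.334 0.12 ]
r2 [0.606 0.276 0.12 ]
r3 [0.491 0.518 0.12 ]
h0 [0.552 0.402 0.034]
h1 [0.444 0.356 0.034]
b0 [0.566 0.2   0.01 ]
b1 [ 0.55  -0.104  0.022]
b2 [ 0.354 -0.088  0.022]
b3 [0.364 0.205 0.01 ]
tableedge [0.341 0.31  0.   ]
mill [0.397 0.507 0.1  ]
```

View pics/crop.png

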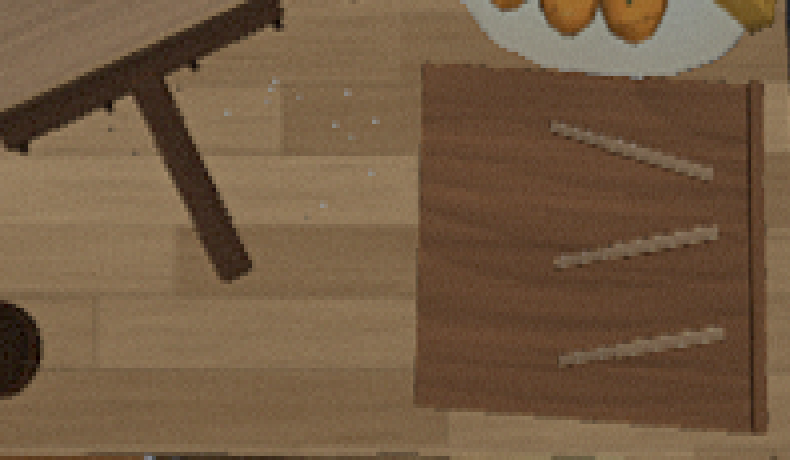

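```bash
python3 - <<'E'
from h import *
import pickle
c=pickle.load(open("top.pkl","rb"))
L=lambda x,y,z: ray(c,190+x/4,185+y/4,z)
Q=lambda x,y,z: ray(c,310+(x-400)/2.6,185+y/4,z)
a,b=L(235,272,.034),L(147,88,.034); d=(b-a)[:2];d/=np.hypot(*d)
print("tail end",a.round(4),"base",b.round(4),"len",np.hypot(*(b-a)[:2]),"dir",d,np.degrees(np.arctan2(d[1],d[0])))
print("comb_tail",a[:2]+.025*d,"grip",a[:2]+.17*d)
P=[Q(422,64,.01),Q(750,82,.01),Q(765,82,.022),Q(766,432,.022),Q(415,403,.01)]
for p in P: print("b",p.round(4))
for n,e in(("s far",(555,126,712,175)),("mid",(558,264,717,232)),("near",(562,362,723,333))):
    p,q=Q(e[0],e[1],.014),Q(e[2],e[3],.014); print(n,p.round(4),q.round(4),"mid",((p+q)/2).round(4),"len",np.linalg.norm(p-q).round(4),"ang",np.arctan2((q-p)[0],-(q-p)[1]).round(3))
E
```

```text
tail end [0.4415 0.3564 0.034 ] base [0.5477 0.4094 0.034 ] len 0.11866470176289529 dir [0.89449856 0.44707082] 26.55590583276583
comb_tail [0.46386836 0.36756974] grip [0.59357065 0.43239501]
b [0.5658 0.1965 0.01  ]
b [ 0.5538 -0.0965  0.01  ]
b [ 0.5514 -0.1052  0.022 ]
b [ 0.3542 -0.0921  0.022 ]
b [0.3692 0.2051 0.01  ]
s far [0.5277 0.0786 0.014 ] [ 0.4987 -0.0582  0.014 ] mid [0.5132 0.0102 0.014 ] len 0.1398 ang -0.209
mid [0.4477 0.0788 0.014 ] [ 0.4659 -0.0605  0.014 ] mid [0.4568 0.0092 0.014 ] len 0.1405 ang 0.13
near [0.3923 0.0773 0.014 ] [ 0.4087 -0.062   0.014 ] mid [0.4005 0.0076 0.014 ] len 0.1403 ang 0.117
```

Request:
carry_out:
  plan: [0.565,-0.802,0.05,0,0,0,1,0.565,-0.802,0.05,0,0,0,1,0.565,-0.802,0.05,0,0,0,1,0.565,-0.802,0.05,0,0,0,1,0.565,-0.802,0.05,0,0,0,1]

```text
time: 0.72
tcp_pos: [0.2998, -0.2793, 0.2149]
tool_rot: [-3.089, -0.568, -0.0]
contact_force: [0.1, -0.4, -0.4]
gripper_width: 0.0851
grip_force: 0.0
```

```bash
cat >> h.py <<'E'
def rel(x,y,z,yaw):
    "shift/turn in tool axes to bring a downward tool to x,y,z with tool x at yaw (deg)"
    s=get_state(); p=np.array(s["tcp_pos"]);T=R.from_rotvec(s["tool_rot"])
    G=R.from_euler("z",yaw,degrees=True)*R.from_rotvec([np.pi,0,0])
    tx=T.as_matrix()[:,0]
    print("t",s["time"],"tcp",p.round(4),"yaw",np.degrees(np.arctan2(tx[1],tx[0])).round(2),"tilt",(T.as_matrix()[:,2]).round(4),"w",round(s["gripper_width"],4),"F",np.round(s["contact_force"],1),"grip",round(s["grip_force"],1),"q",np.round(s["qpos"],2))
    print("shift",T.inv().apply(np.array([x,y,z])-p).round(4),"turn",(T.inv()*G).as_rotvec().round(4))
E
python3 -c "
from h import *
rel(.464,.3676,.15,26.5)"
```

```text
t 0.725 tcp [ 0.2998 -0.2793  0.2149] yaw 20.85 tilt [ 2.e-04  5.e-04 -1.e+00] w 0.0851 F [ 0.1 -0.4 -0.4] grip 0.0 q [-0.86 -0.11  2.13  0.    1.12  0.35]
shift [ 0.3836 -0.5461  0.0653] turn [-0.0004 -0.0004 -0.0986]
```

Request:
carry_out:
  plan: [0.384,-0.546,0.065,0,0,-0.099,1,0.384,-0.546,0.065,0,0,-0.099,1,0.384,-0.546,0.065,0,0,-0.099,1,0.384,-0.546,0.065,0,0,-0.099,1,0.384,-0.546,0.065,0,0,-0.099,1]

```text
time: 1.35
tcp_pos: [0.3763, 0.0221, 0.1851]
tool_rot: [3.057, 0.722, 0.002]
contact_force: [1.4, -0.8, 0.4]
gripper_width: 0.0856
grip_force: 0.0
```

```bash
python3 -c "
from h import *
rel(.464,.3676,.15,26.5)"
```

```text
t 1.35 tcp [0.3763 0.0221 0.1851] yaw 26.57 tilt [ 1.3e-03 -2.0e-04 -1.0e+00] w 0.0856 F [ 1.4 -0.8  0.4] grip 0.0 q [-0.06 -0.14  2.22 -0.    1.06  1.05]
shift [ 0.2329 -0.2699  0.0351] turn [ 0.0008 -0.0011  0.0012]
```

Request:
carry_out:
  plan: [0.233,-0.27,0.035,0,0,0,1,0.233,-0.27,0.035,0,0,0,1,0.233,-0.27,0.035,0,0,0,1,0.233,-0.27,0.035,0,0,0,1,0.233,-0.27,0.035,0,0,0,1]

```text
time: 1.98
tcp_pos: [0.4525, 0.3236, 0.1539]
tool_rot: [3.057, 0.723, -0.001]
contact_force: [1.5, -0.2, 0.4]
gripper_width: 0.0857
grip_force: 0.0
```

```bash
python3 -c "
from h import *
rel(.464,.3676,.15,26.5)"
```

```text
t 1.975 tcp [0.4525 0.3236 0.1539] yaw 26.61 tilt [-2.e-04 -5.e-04 -1.e+00] w 0.0857 F [ 1.5 -0.2  0.4] grip 0.0 q [ 0.54  0.27  1.86 -0.    1.02  1.65]
shift [ 0.03   -0.0342  0.0039] turn [0.0004 0.0004 0.002 ]
```

Finish over the handle, stop, and check with the wrist camera.

Request:
carry_out:
  plan: [0.03,-0.034,0.024,0,0,0,1,0.03,-0.034,0.044,0,0,0,1,0.03,-0.034,0.044,0,0,0,1,0.03,-0.034,0.044,0,0,0,1]

```text
time: 2.48
tcp_pos: [0.464, 0.3641, 0.1106]
tool_rot: [3.057, 0.72, -0.001]
contact_force: [-0.4, -0.9, -0.3]
gripper_width: 0.0856
grip_force: 0.0
```

```bash
python3 -c "
from h import *
import pickle
rel(.464,.3676,.01,26.5)
c=snap('wrist','pics/w1.png');pickle.dump(c,open('w1.pkl','wb'))
print(proj(c,[.464,.3676,.034]),proj(c,[.4415,.3564,.034]),proj(c,[.5477,.4094,.034]))"
```

```text
t 2.475 tcp [0.464  0.3641 0.1106] yaw 26.51 tilt [-7.e-04 -7.e-04 -1.e+00] w 0.0856 F [-0.4 -0.9 -0.3] grip 0.0 q [ 0.59  0.38  1.8  -0.    0.96  1.7 ]
shift [ 0.0017 -0.0031  0.1006] turn [0.0003 0.001  0.0002]
[274.68532902 215.91579972] [274.81546725 250.95535563] [273.9086482   63.16867372]
```

View pics/w1.png

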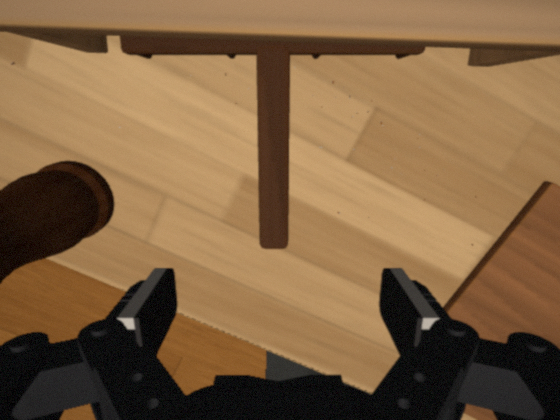

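The wrist view shows the handle centred at column 273, running from row 45 to row 248. That matches the projected end at (275,251), so I descend.

Request:
carry_out:
  plan: [0.002,-0.003,0.05,0,0,0,1,0.002,-0.003,0.085,0,0,0,1,0.002,-0.003,0.1,0,0,0,1,0.002,-0.003,0.1,0,0,0,1,0.002,-0.003,0.1,0,0,0,-1]
  force: 40

```text
time: 3.15
tcp_pos: [0.4663, 0.3697, 0.0125]
tool_rot: [-3.056, -0.721, -0.005]
contact_force: [0.0, 0.2, 0.3]
gripper_width: 0.07
grip_force: 0.0
```

Request:
carry_out:
  plan: [0,0,0,0,0,0,-1,0,0,0,0,0,0,-1,0,0,0,0,0,0,-1,0,0,0,0,0,0,-1,0,0,0,0,0,0,-1]

```text
time: 3.78
tcp_pos: [0.4649, 0.3692, 0.0108]
tool_rot: [-3.057, -0.722, -0.001]
contact_force: [1.0, 0.1, 1.1]
gripper_width: 0.0188
grip_force: 43.0
```

```bash
python3 -c "
from h import *
rel(.464-.1*.8945,.3676-.1*.447,.01,26.5)"
```

```text
t 3.775 tcp [0.4649 0.3692 0.0108] yaw 26.56 tilt [ 5.e-04  4.e-04 -1.e+00] w 0.0188 F [1.  0.1 1.1] grip 43.0 q [0.6  0.54 1.82 0.   0.78 1.7 ]
shift [-0.1015  0.001   0.0008] turn [-0.0001 -0.0006  0.0011]
```

Request:
carry_out:
  plan: [-0.015,0,0,0,0,0,-1,-0.04,0,0,0,0,0,-1,-0.065,0,0,0,0,0,-1,-0.09,0,0,0,0,0,-1,-0.1,0,0,0,0,0,-1]

```text
time: 4.4
tcp_pos: [0.3743, 0.3239, 0.0108]
tool_rot: [-3.057, -0.723, -0.002]
contact_force: [2.3, 1.6, 2.0]
gripper_width: 0.0191
grip_force: 42.9
```

Request:
carry_out:
  plan: [0,0,0,0,0,0,-1,0,0,0,0,0,0,-1,0,0,0,0,0,0,0,0,0,0,0,0,0,1,0,0,0,0,0,0,1]

```text
time: 5.03
tcp_pos: [0.3756, 0.3243, 0.0104]
tool_rot: [-3.058, -0.722, -0.0]
contact_force: [-0.1, -0.7, -0.2]
gripper_width: 0.0726
grip_force: 0.0
```

Request:
carry_out:
  plan: [0,0,0,0,0,0,1,0,0,0,0,0,0,1,0,0,-0.05,0,0,0,1,0,0,-0.1,0,0,0,1,0,0,-0.15,0,0,0,1]

```text
time: 5.65
tcp_pos: [0.375, 0.3241, 0.1619]
tool_rot: [3.057, 0.722, -0.0]
contact_force: [0.4, 0.7, -0.2]
gripper_width: 0.0853
grip_force: 0.0
```

Request:
carry_out:
  plan: [0,0,-0.01,0,0,0,1,0,0,-0.01,0,0,0,1,0,0,-0.01,0,0,0,1]

```text
time: 6.02
tcp_pos: [0.3739, 0.3233, 0.1686]
tool_rot: [3.056, 0.722, -0.006]
contact_force: [0.5, 0.2, -0.4]
gripper_width: 0.0853
grip_force: 0.0
```

```bash
python3 -c "
from h import *
import pickle
rel(.5045,.388,.2,26.5)
c=snap('wrist','pics/w2.png');pickle.dump(c,open('w2.pkl','wb'))
c=snap('top','pics/t2.png');pickle.dump(c,open('t2.pkl','wb'))
cv2.imwrite('pics/t2c.png',cv2.resize(c['frame'][130:300,130:320,::-1],None,fx=3.5,fy=3.5,interpolation=3))"
```

```text
t 6.025 tcp [0.3739 0.3233 0.1686] yaw 26.57 tilt [-0.0031 -0.0022 -1.    ] w 0.0853 F [ 0.5  0.2 -0.4] grip 0.0 q [0.62 0.13 1.99 0.   1.03 1.73]
shift [ 0.1456  0.0005 -0.0319] turn [0.0006 0.0038 0.0013]
```

View pics/w2.png

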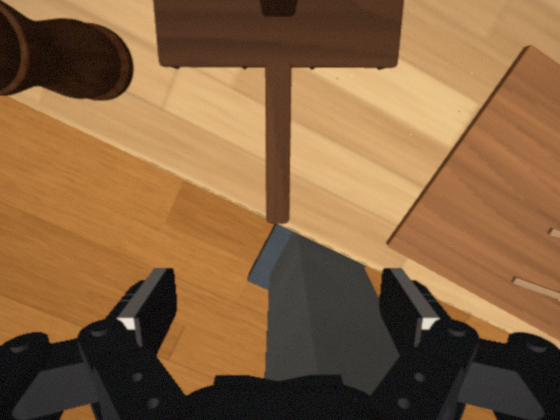

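The rake stands clear in front of the shelf. Its head front edge runs from (160,66) to (400,66), the handle end is at (278,222), and the grip is at column 279.

```bash
python3 -c "
from h import *
import pickle
c=pickle.load(open('w2.pkl','rb'))
e=ray(c,278,221,.034);l=ray(c,159,65,.032);r=ray(c,402,65,.032)
d=(l-r);print(e,l,r,np.linalg.norm(d),'yaw',np.degrees(np.arctan2(d[1],d[0]))-90)
m=(l+r)/2; ya=np.radians(26.6); x=np.array([np.cos(ya),np.sin(ya)])
print('grip from edge',m[:2]+.045*x,'from end',e[:2]+.17*x)
rel(*(m[:2]+.045*x),.2,26.6)
for n,u,v in(('front r',283,172),('front l',167,226)):print(n)
"
```

```text
[0.35333198 0.31394683 0.034     ] [0.4230702  0.44731531 0.032     ] [0.50344013 0.28593278 0.032     ] 0.18028767617118263 yaw 26.473711265338025
grip from edge [0.50349211 0.38677321] from end [0.5053382  0.39006588]
t 6.125 tcp [0.374  0.3233 0.1685] yaw 26.57 tilt [-0.0033 -0.0024 -1.    ] w 0.0856 F [0.1 0.2 0.4] grip 0.0 q [ 0.62  0.13  1.99 -0.    1.03  1.73]
shift [ 0.1441  0.0011 -0.0321] turn [ 0.0007  0.0041 -0.0006]
front r
front l
```

View pics/t2c.png

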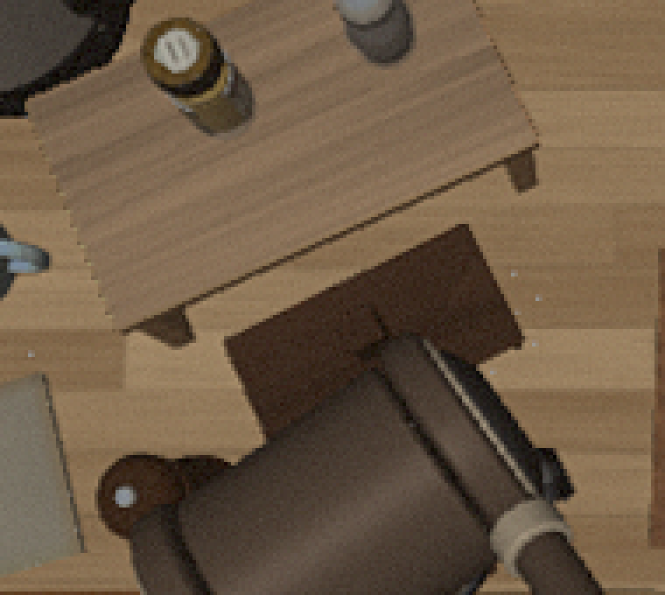

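Request:
carry_out:
  plan: [0.05,0.001,0,0,0.002,0,1,0.1,0.001,0,0,0.002,0,1,0.145,0.001,0,0,0.002,0,1,0.145,0.001,0,0,0.002,0,1,0.145,0.001,0,0,0.002,0,1]

```text
time: 6.75
tcp_pos: [0.504, 0.3873, 0.1685]
tool_rot: [3.057, 0.722, -0.004]
contact_force: [0.2, -0.3, -0.3]
gripper_width: 0.0854
grip_force: 0.0
```

```bash
python3 -c "
from h import *
rel(.5042,.388,.05,26.5)"
```

```text
t 6.75 tcp [0.504  0.3873 0.1685] yaw 26.57 tilt [-0.002  -0.0015 -1.    ] w 0.0854 F [ 0.2 -0.3 -0.3] grip 0.0 q [ 0.59  0.39  1.66 -0.    1.1   1.69]
shift [ 0.0008 -0.0006  0.1185] turn [0.0005 0.0024 0.0012]
```

Request:
carry_out:
  plan: [0,0,0.05,0,0.002,0,1,0,0,0.095,0,0.002,0,1,0,0,0.118,0,0.002,0,1,0,0,0.118,0,0.002,0,1,0,0,0.118,0,0.002,0,-1]
  force: 60

```text
time: 7.38
tcp_pos: [0.5056, 0.3886, 0.0537]
tool_rot: [-3.056, -0.722, -0.008]
contact_force: [1.3, -0.3, -0.1]
gripper_width: 0.0697
grip_force: 0.0
```

Request:
carry_out:
  plan: [0,0,0,0,0,0,-1,0,0,0,0,0,0,-1,0,0,0,0,0,0,-1,0,0,0,0,0,0,-1,0,0,0,0,0,0,-1]

```text
time: 8.0
tcp_pos: [0.5066, 0.389, 0.054]
tool_rot: [-3.056, -0.722, -0.01]
contact_force: [-0.7, -0.4, 5.7]
gripper_width: 0.0231
grip_force: 60.1
```

```bash
python3 -c "
from h import *
rel(.4645,.146,.15,87.4)"
```

```text
t 8.0 tcp [0.5066 0.389  0.054 ] yaw 26.57 tilt [ 0.0055  0.0032 -1.    ] w 0.0231 F [-0.7 -0.4  5.7] grip 60.1 q [ 0.59  0.54  1.71 -0.    0.89  1.69]
shift [-0.1457  0.1985 -0.097 ] turn [ 0.003  -0.006  -1.0617]
```

Request:
carry_out:
  plan: [0,0,-0.02,0,0,0,-1,0,0,-0.06,0,0,0,-1,-0.03,0,-0.08,0,0,0,-1,-0.07,0.02,-0.08,0,0,0,-1,-0.09,0.04,-0.08,0,0,0,-1]

```text
time: 8.62
tcp_pos: [0.4402, 0.3105, 0.1322]
tool_rot: [3.057, 0.724, 0.002]
contact_force: [0.2, -0.2, -2.7]
gripper_width: 0.0229
grip_force: 59.2
```

```bash
python3 -c "
from h import *
rel(.4645,.146,.134,87.4)"
```

```text
t 8.625 tcp [0.4402 0.3105 0.1322] yaw 26.64 tilt [ 1.3e-03  3.0e-04 -1.0e+00] w 0.0229 F [ 0.2 -0.2 -2.7] grip 59.2 q [ 0.53  0.26  1.92 -0.    0.96  1.64]
shift [-0.052   0.158  -0.0018] turn [ 1.0000e-03 -1.0000e-03 -1.0605e+00]
```

Request:
carry_out:
  plan: [-0.01,0.02,0,0,0,-0.18,-1,-0.015,0.04,0,0,0,-0.36,-1,-0.02,0.06,0,0,0,-0.54,-1,-0.03,0.08,0,0,0,-0.72,-1,-0.035,0.1,0,0,0,-0.9,-1]

```text
time: 9.25
tcp_pos: [0.4552, 0.206, 0.1321]
tool_rot: [2.433, 1.987, 0.004]
contact_force: [-0.0, 0.4, -2.0]
gripper_width: 0.0232
grip_force: 59.3
```

```bash
python3 -c "
from h import *
rel(.4645,.146,.134,87.4)"
```

```text
t 9.25 tcp [0.4552 0.206  0.1321] yaw 78.49 tilt [ 0.0021  0.0012 -1.    ] w 0.0232 F [-0.   0.4 -2. ] grip 59.3 q [0.34 0.19 2.01 0.   0.94 0.54]
shift [-0.0569  0.0211 -0.002 ] turn [ 0.0019 -0.0014 -0.1556]
```

Request:
carry_out:
  plan: [-0.03,0.01,0,0,0,-0.12,-1,-0.057,0.021,0,0,0,-0.155,-1,-0.057,0.021,0,0.002,-0.001,-0.155,-1,-0.057,0.021,0,0.002,-0.001,-0.155,-1,-0.057,0.021,0,0.002,-0.001,-0.155,-1]

```text
time: 9.88
tcp_pos: [0.4647, 0.1477, 0.1321]
tool_rot: [-2.278, -2.164, -0.003]
contact_force: [0.3, -0.4, -2.6]
gripper_width: 0.0232
grip_force: 59.2
```

```bash
python3 -c "
from h import *
import pickle
rel(.4645,.146,.066,87.4)
c=snap('wrist','pics/w3.png');pickle.dump(c,open('w3.pkl','wb'))
d=snap('scene','pics/s3.png');pickle.dump(d,open('s3.pkl','wb'))
cv2.imwrite('pics/s3c.png',cv2.resize(d['frame'][130:300,270:460,::-1],None,fx=3.5,fy=3.5,interpolation=3))"
```

```text
t 9.875 tcp [0.4647 0.1477 0.1321] yaw 87.06 tilt [ 0.0013  0.0013 -1.    ] w 0.0232 F [ 0.3 -0.4 -2.6] grip 59.2 q [0.22 0.17 2.03 0.   0.94 0.27]
shift [-0.0018 -0.0002  0.0661] turn [ 0.0013 -0.0014 -0.0059]
```

View pics/w3.png

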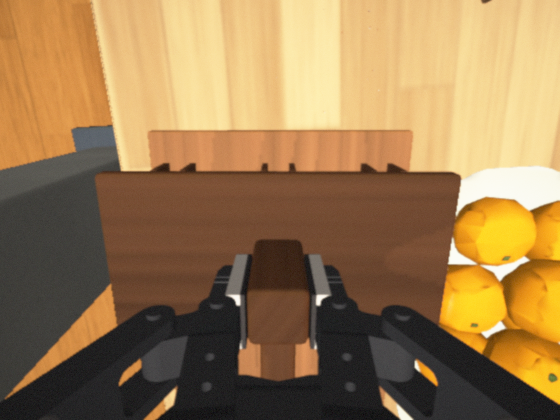

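The wrist view shows the rake held straight. Its rear head edge runs from (98,173) to (460,173), parallel to the board's left end at (149,131)–(411,131).

```bash
python3 -c "
from h import *
import pickle
c=pickle.load(open('w3.pkl','rb'))
for z,a,b in((.01,(149,131),(411,131)),(.11,(97,173),(460,173))):
  p,q=ray(c,*a,z),ray(c,*b,z);d=p-q;print(p.round(4),q.round(4),'mid',((p+q)/2).round(4),'len',np.linalg.norm(d).round(4),'yaw of x',np.degrees(np.arctan2(d[1],d[0]))-90)
"
```

```text
[0.3714 0.2068 0.01  ] [0.5656 0.1965 0.01  ] mid [0.4685 0.2017 0.01  ] len 0.1945 yaw of x 86.95205745643585
[0.38   0.1945 0.11  ] [0.5529 0.1853 0.11  ] mid [0.4665 0.1899 0.11  ] len 0.1731 yaw of x 86.9417915949872
```

Request:
carry_out:
  plan: [0,0,0.03,0,0,0,-1,0,-0.001,0.055,0,0,0,-1,0,-0.001,0.065,0,0,0,-1,0,-0.001,0.066,0,0,0,-1,0,-0.001,0.066,0,0,0,-1]

```text
time: 10.6
tcp_pos: [0.4651, 0.1474, 0.0668]
tool_rot: [2.277, 2.162, 0.005]
contact_force: [0.1, -0.3, -1.9]
gripper_width: 0.0233
grip_force: 59.2
```

```bash
python3 -c "
from h import *
rel(.4645,.146,.064,87.0)"
```

```text
t 10.6 tcp [0.4651 0.1474 0.0668] yaw 87.03 tilt [ 0.0033  0.0014 -1.    ] w 0.0233 F [ 0.1 -0.3 -1.9] grip 59.2 q [0.22 0.28 2.06 0.   0.8  0.27]
shift [-0.0014 -0.0005  0.0028] turn [ 0.0032 -0.0016  0.0006]
```

Request:
carry_out:
  plan: [0,0,0.0015,0.002,-0.001,0,-1,-0.01,0,0.0015,0.002,-0.001,0,-1,-0.02,0,0.0015,0.002,-0.001,0,-1,-0.035,0,0.0015,0.002,-0.001,0,-1,-0.05,0,0.0015,0.002,-0.001,0,-1]

```text
time: 11.22
tcp_pos: [0.4613, 0.0959, 0.0645]
tool_rot: [-2.278, -2.162, 0.001]
contact_force: [-0.2, 0.9, -1.9]
gripper_width: 0.0233
grip_force: 59.3
```

Request:
carry_out:
  plan: [-0.015,0,0,0,0,0,-1,-0.03,0,0,0,0,0,-1,-0.045,0,0,0,0,0,-1,-0.06,0,0,0,0,0,-1,-0.07,0,0,0,0,0,-1]

```text
time: 11.85
tcp_pos: [0.4578, 0.0262, 0.0644]
tool_rot: [-2.279, -2.162, 0.0]
contact_force: [-0.5, 0.3, -2.2]
gripper_width: 0.0229
grip_force: 59.3
```

```bash
python3 -c "
from h import *
import pickle
rel(.4607-.087*.0523,.0519-.087*.9986,.064,87.0)
d=snap('scene','pics/s4.png')
cv2.imwrite('pics/s4c.png',cv2.resize(d['frame'][130:290,280:460,::-1],None,fx=3.6,fy=3.6,interpolation=3))"
```

```text
t 11.85 tcp [0.4578 0.0262 0.0644] yaw 86.98 tilt [-5.e-04  2.e-04 -1.e+00] w 0.0229 F [-0.5  0.3 -2.2] grip 59.3 q [-0.04  0.24  2.13  0.    0.78  0.01]
shift [-0.0612  0.0015  0.0004] turn [-0.0005 -0.0002 -0.0003]
```

View pics/s4c.png

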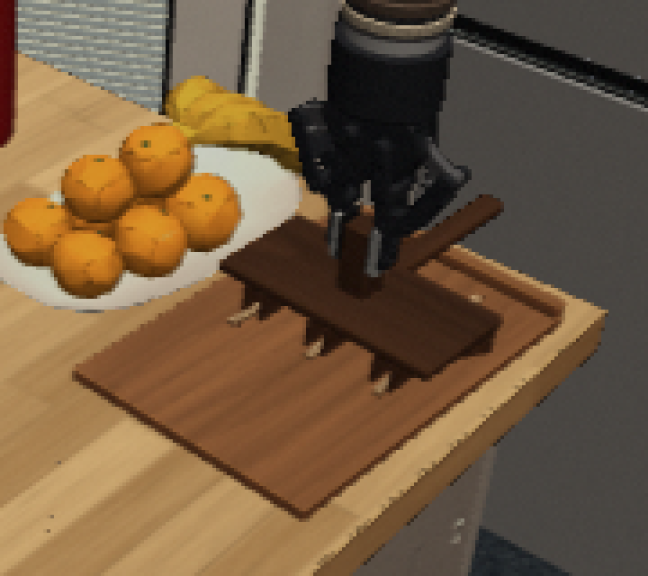

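The scene view shows all three stick ends coming out of the backs of their lanes, at about (240,315), (315,347) and (380,385) in the crop. I finish the sweep.

Request:
carry_out:
  plan: [-0.012,0,0,0,0,0,-1,-0.024,0,0,0,0,0,-1,-0.036,0,0,0,0,0,-1,-0.048,0,0,0,0,0,-1,-0.056,0,0,0,0,0,-1]

```text
time: 12.52
tcp_pos: [0.4549, -0.0296, 0.0644]
tool_rot: [-2.279, -2.162, 0.0]
contact_force: [0.7, 0.3, -2.4]
gripper_width: 0.0234
grip_force: 59.3
```

Request:
carry_out:
  plan: [0,0,0,0,0,0,-1,0,0,0,0,0,0,-1,0,0,-0.008,0,0,0,-1,0,0,-0.025,0,0,0,-1,0,0,-0.06,0,0,0,-1]

```text
time: 13.15
tcp_pos: [0.4534, -0.0281, 0.1241]
tool_rot: [-2.275, -2.161, 0.004]
contact_force: [0.1, -0.1, -2.7]
gripper_width: 0.0232
grip_force: 59.3
```

Request:
carry_out:
  plan: [0,0,-0.03,0,0,0,-1,0.05,0,-0.03,0,0,0,-1,0.1,0,-0.03,0,0,0,-1,0.15,0,-0.03,0,0,0,-1,0.2,0,-0.03,0,0,0,-1]

```text
time: 13.78
tcp_pos: [0.4654, 0.173, 0.1552]
tool_rot: [2.278, 2.164, 0.001]
contact_force: [0.0, 0.5, -2.2]
gripper_width: 0.023
grip_force: 59.4
```

```bash
python3 -c "
from h import *
import pickle
rel(.4,.36,.15,87.0)
c=snap('top','pics/t5.png');pickle.dump(c,open('t5.pkl','wb'))
d=snap('scene','pics/s5.png')
T=cv2.resize(c['frame'][180:300,300:460,::-1],(640,480),interpolation=3);cv2.imwrite('pics/t5c.png',T)"
```

```text
t 13.775 tcp [0.4654 0.173  0.1552] yaw 87.06 tilt [ 6.e-04  4.e-04 -1.e+00] w 0.023 F [ 0.   0.5 -2.2] grip 59.4 q [0.27 0.15 2.   0.   0.99 0.32]
shift [ 0.1834 -0.0749  0.0052] turn [ 0.0006 -0.0004  0.001 ]
```

View pics/t5c.png

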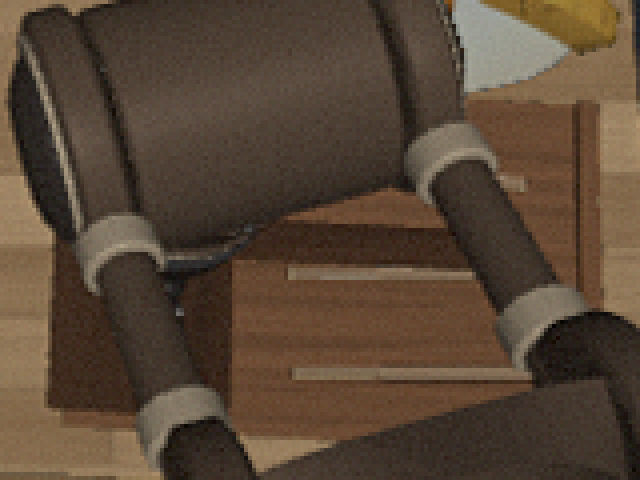

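Two combed rows are straight at about (380,272) and (410,375) in the crop. The third shows its end at (510,184). I carry the rake back to the free spot.

Request:
carry_out:
  plan: [0.05,-0.01,0,0,0,0.1,-1,0.09,-0.02,0,0,0,0.28,-1,0.12,-0.03,0,0,0,0.46,-1,0.136,-0.032,0,0,0,0.64,-1,0.136,-0.032,0,0,0,0.82,-1]

```text
time: 14.5
tcp_pos: [0.4402, 0.3095, 0.1549]
tool_rot: [-2.953, -1.07, -0.0]
contact_force: [-0.3, -0.3, -2.8]
gripper_width: 0.0233
grip_force: 59.4
```

```bash
python3 -c "
from h import *
rel(.4402,.3105,.134,26.5);rel(.503,.387,.134,26.5)"
```

```text
t 14.5 tcp [0.4402 0.3095 0.1549] yaw 39.83 tilt [-1.e-04  4.e-04 -1.e+00] w 0.0233 F [-0.3 -0.3 -2.8] grip 59.4 q [0.53 0.23 1.9  0.   1.01 1.41]
shift [ 0.0006 -0.0008  0.0209] turn [-4.000e-04 -1.000e-04  2.327e-01]
t 14.5 tcp [0.4402 0.3095 0.1549] yaw 39.83 tilt [-1.e-04  4.e-04 -1.e+00] w 0.0233 F [-0.3 -0.3 -2.8] grip 59.4 q [0.53 0.23 1.9  0.   1.01 1.41]
shift [ 0.0978 -0.0193  0.0209] turn [-4.000e-04 -1.000e-04  2.327e-01]
```

Request:
carry_out:
  plan: [0,0,0,0,0,0.15,-1,0.01,0,0.01,0,0,0.232,-1,0.05,-0.01,0.03,0,0,0.232,-1,0.085,-0.017,0.05,0,0,0.232,-1,0.096,-0.019,0.06,0,0,0.232,-1]

```text
time: 15.12
tcp_pos: [0.5025, 0.3854, 0.0936]
tool_rot: [3.056, 0.728, -0.001]
contact_force: [0.9, -0.7, -2.8]
gripper_width: 0.023
grip_force: 59.5
```

```bash
python3 -c "
from h import *
rel(.503,.387,.055,26.5)"
```

```text
t 15.125 tcp [0.5025 0.3854 0.0936] yaw 26.79 tilt [-8.e-04 -3.e-04 -1.e+00] w 0.023 F [ 0.9 -0.7 -2.8] grip 59.5 q [0.59 0.48 1.7  0.   0.96 1.69]
shift [ 0.0012 -0.0012  0.0386] turn [-0.0001  0.0008  0.0051]
```

Request:
carry_out:
  plan: [0,0,0.02,0,0,0,-1,0,0,0.034,0,0,0,-1,0,0,0.0385,0,0,0,-1,0,0,0.0385,0,0,0,-1,0,0,0.0385,0,0,0,-1]

```text
time: 15.75
tcp_pos: [0.5023, 0.3851, 0.0568]
tool_rot: [-3.056, -0.726, -0.002]
contact_force: [-0.2, 0.8, -2.5]
gripper_width: 0.0231
grip_force: 59.5
```

```bash
python3 -c "
from h import *
rel(.503,.387,.054,26.5)"
```

```text
t 15.75 tcp [0.5023 0.3851 0.0568] yaw 26.74 tilt [ 9.0e-04  1.2e-03 -1.0e+00] w 0.0231 F [-0.2  0.8 -2.5] grip 59.5 q [0.59 0.53 1.72 0.   0.9  1.69]
shift [ 0.0015 -0.0014  0.0028] turn [-0.0006 -0.0014  0.0041]
```

Still hanging freely, so down 2.5 mm, then release slowly and withdraw upwards.

Request:
carry_out:
  plan: [0,0,0.0025,0,0,0,-1,0,0,0.0025,0,0,0,-1,0,0,0.0025,0,0,0,-0.2,0,0,0.0025,0,0,0,0.3,0,0,0.0025,0,0,0,1]

```text
time: 16.38
tcp_pos: [0.5019, 0.3849, 0.0537]
tool_rot: [-3.056, -0.726, 0.0]
contact_force: [-0.4, 0.4, -0.1]
gripper_width: 0.0691
grip_force: 0.0
```

Request:
carry_out:
  plan: [0,0,0,0,0,0,1,0,0,0,0,0,0,1,0,0,-0.03,0,0,0,1,0,0,-0.08,0,0,0,1,0,0,-0.13,0,0,0,1]

```text
time: 17.0
tcp_pos: [0.5014, 0.3845, 0.1843]
tool_rot: [3.056, 0.727, -0.003]
contact_force: [0.7, 0.6, 0.5]
gripper_width: 0.0852
grip_force: 0.0
```

Request:
carry_out:
  plan: [-0.05,0,-0.03,0,0,0,1,-0.1,0,-0.03,0,0,0,1,-0.13,0,-0.03,0,0,0,1,-0.13,0,-0.03,0,0,0,1,-0.13,0,-0.03,0,0,0,1]

```text
time: 17.62
tcp_pos: [0.3867, 0.3268, 0.214]
tool_rot: [-3.055, -0.726, -0.002]
contact_force: [0.9, -0.3, 0.5]
gripper_width: 0.0854
grip_force: 0.0
```

```bash
python3 -c "
from h import *
import pickle
rel(.503,.387,.054,26.5)
c=snap('top','pics/t6.png');pickle.dump(c,open('t6.pkl','wb'))
d=snap('scene','pics/s6.png')
cv2.imwrite('pics/f.png',np.hstack([cv2.resize(c['frame'][130:300,160:460,::-1],(480,272)),cv2.resize(d['frame'][150:350,130:460,::-1],(320,272))]))
cv2.imwrite('pics/f.png',cv2.resize(c['frame'][100:300,160:460,::-1],(780,520),interpolation=3))"
```

```text
t 17.625 tcp [0.3867 0.3268 0.214 ] yaw 26.75 tilt [ 0.0011  0.0013 -1.    ] w 0.0854 F [ 0.9 -0.3  0.5] grip 0.0 q [0.62 0.1  1.93 0.   1.12 1.72]
shift [ 0.1307 -0.0013  0.1602] turn [-0.0006 -0.0016  0.0043]
```

View pics/f.png

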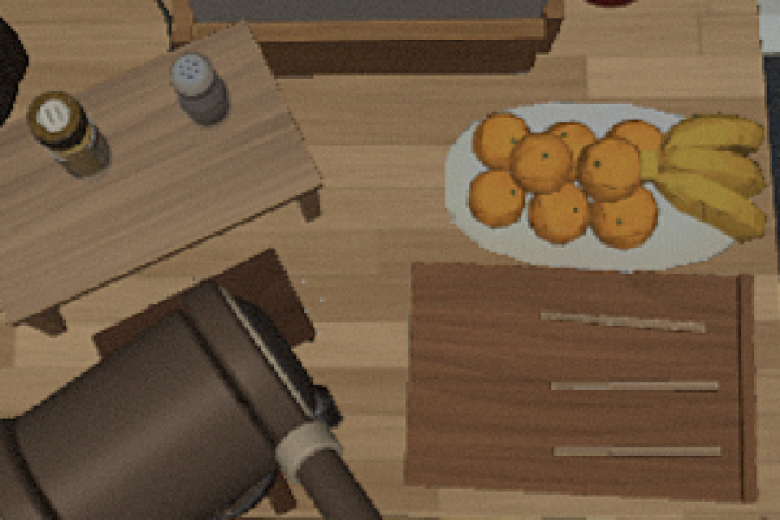

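All three rows lie on the board: far (542,317)–(704,328), middle (552,386)–(718,386), near (554,451)–(720,452). The rake head stands left of the board. I compute the far row's angle before handing in.

```bash
python3 -c "
from h import *
import pickle
c=pickle.load(open('t6.pkl','rb'))
Q=lambda x,y: ray(c,160+x/2.6,100+y/2.6,.014)
B=np.radians(87.0)
I=c['frame'].astype(int)
for v0,v1 in((215,232),(240,256),(267,280)):
  W=I[v0:v1,365:440].sum(2); W=W-np.median(W); y,x=np.nonzero(W>0.5*np.percentile(W,97))
  vx,vy,x0,y0=cv2.fitLine(np.c_[x+365,y+v0].astype(np.float32),cv2.DIST_HUBER,0,.01,.01).ravel()
  a=ray(c,x0-20*vx,y0-20*vy,.014);b=ray(c,x0+20*vx,y0+20*vy,.014);d=a-b
  if d[1]<0:d=-d
  print(len(x),'ang',np.arctan2(d[1],d[0])-B,((a+b)/2).round(3))
for e in((542,317,704,328),(552,386,718,386),(554,451,720,452)):
  d=Q(*e[:2])-Q(*e[2:]);print(np.arctan2(d[1],d[0])-B)
"
```

```text
168 ang -0.028990395435238403 [0.512 0.006 0.014]
176 ang 0.05339344518873279 [0.454 0.021 0.014]
182 ang 0.053963254309675746 [0.398 0.005 0.014]
-0.019647498520011686
0.0519406108601308
0.048125447155877854
```

```bash
python3 -c "
from h import *
print(job_done())"
```

```text
the job is handed in; nothing more can be done
None
```

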